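# Stack the press spacers on the load cell and tare the readout with a screwdriver

### The arm

A 6-joint arm with a two-finger parallel gripper is mounted at the origin on the work surface. World frame = base frame: x ahead of the robot, y to its left, z up, the work surface at z = 0. Lengths are in m, angles in rad, forces in N, time in s.
With the tool pointing down it reaches from about 0.25 to 0.725 m from the base axis. Payload 4 kg.
Tool frame: the origin (TCP) lies midway between the tips of the shut fingers; the grasp point (between the pads) lies 19 mm behind it; z points along the fingers, y is the direction in which the jaws open and shut (so a half turn about z gives the same grasp; the last joint's range is limited). The gripper opens to 85 mm and grips with 20 to 120 N. Pads are 22 mm wide; open, the fingers measure 114 mm over their backs; the gripper's body (76 mm by 85 mm) begins 54 mm behind the grasp point. The pads swing forward as they close: fully open they stand 13 mm farther back than shut.
Start: joints at [1.336, 0.241, 0.005, 1.335, 0, 1.571], TCP at [0.116, 0.486, 0.231] pointing down, gripper open.
Joint ranges: [-2.72, 2.72], [-1.05, 1.87], [-1.09, 1.28], [-1.99, 2.15], [-1.42, 1.44], [-3.14, 3.14]. Speed limits (rad/s): [2.79, 2.79, 3.14, 3.14, 3.14, 3.14].

### API

Orientations are given as a unit quaternion [x, y, z, w].
In Python, from workcell import get_obs, camera, camera_model, job_done, masks_of gives the robot as it stands.
- The arm moves only by the tool jog_arm, never from a script. Its argument "deltas" is a list that holds one entry, the list of rows, each a list of 7 numbers: the shift along the tool's x, y, z in mm, then the turn, a rotation vector about the tool's x, y, z in degrees, then the finger opening in mm, from 0 to 85.4. A call has 1 to 5 rows; each row shifts and turns the pose as measured when the row begins, along the tool's axes as they then stand; what a row does not reach is not made up. A row lasts 1/10 s, in which the tool goes at most 50 mm and 8.59 degrees, less where a joint would pass 70% of its speed; a pose out of reach is approached as far as the arm can. A call with a gripper value outside its range is refused whole. The fingers move at their own pace and stop on an object; the grip force is fixed at half the most. Time passes only in rows, so rows that do not move let the fingers close. It gives the time, the measured TCP pose, the force and the opening at its end, in the units of the state.
- get_obs(): the state, without advancing time (a new reading comes with each control period).
- camera(name): name is "side" or "top"; returns the picture (420x560x3 uint8, red, green, blue); there is no depth.
- camera_model(name): a dict with "fovy" (degrees; the focal length in pixels is half the picture's height over the tangent of half this angle, whatever the lens; pixels are square), "cx", "cy" (the principal point, pixels), "k1" (the pictures are not rectified: a ray, as slopes to the right and down, at radius r is drawn at 1 + k1 r^2 times it, then the intrinsics apply), "pose" (4x4, takes a point from camera to world coordinates). Camera axes: x right, y down, z forward; pixel columns grow to the right and rows downward; lengths in m; the calibration is good to about 2 mm. A picture is of the moment at which its call begins. camera_model takes no time and is no camera call.
- job_done(): hands the job in, once; it reports no verdict.
Trained networks look in the newest picture that a camera, given by its name, has taken for a name from the list of things; names that differ only in an ending like _2 or _b are one class to them, and where a whole thing is asked for, a point or a joint stands for the part that bears it (a point fixed in the world has none). Each returns a list of dicts, best first, with "conf" (0 to 1); they miss things now and then, are a little off and sometimes report something else, mostly with a low value. They report only what shows in the picture. A call takes as long as a camera call. They do not tell look-alikes from the thing itself.
- masks_of(target, camera): "pixels" (420x560 bool, what is visible of it) and "at" ([column, row] in pixels, amid what is visible of it).
The state is a dict: "clock": time; "joint_pos": joint angles; "joint_vel": joint speeds; "tau": joint torques, N m; "eef_pos": TCP position; "tool_rot": TCP orientation; "ft_force": force on the tool from outside, world axes, zero at the start; "ft_torque": the same for the moment, N m; "grip_width": finger opening in m.
Only numpy, scipy, OpenCV 4.12 (cv2) and the standard library are available. Lean on these libraries where they do the work, as an engineer would, in place of code of your own. Each camera call takes 0.05 s, during which the arm holds its last target. There are 200 camera calls.

### The job

Set up the load cell for the press: gently set the dark steel spacer disc flat on the middle of the load cell's plate and the brass one centred on top of it. Then take the orange screwdriver and, with its tip, press the red tare button deep in the readout's yellow-ringed guard hole fully home, holding it in for a good second without leaning on it hard. Let the button come out again, stand the screwdriver back in its wooden block, and leave the sprocket, link jig and circlip pliers alone.

Things in the scene. Friction and masses are not known exactly. Their poses are not given: they have to be found in the camera images.
- load_cell: Fixed blue round can, 110 mm across, with a flat aluminium plate 90 mm across as its top, 40 mm above the bench. Origin: centre of its underside, z up.
- plate_top (a point): Centre of the load cell plate's top face, 40 mm above the bench.
- steel_disc: Loose dark steel spacer disc, 68 mm diameter, 16 mm thick, about 0.45 kg, lying flat on the bench. Origin: centre of its underside. Belongs at the bottom of the stack. Steel and brass discs swap places from start to start.
- brass_disc: Loose brass spacer disc, 60 mm diameter, 16 mm thick, about 0.38 kg, lying flat on the bench. Origin: centre of its underside. Belongs on top of the steel disc.
- readout: Fixed grey readout console, 140 mm wide (y), 110 mm along its sloping top face, about 115 mm high at the back, with a green screen. Origin: centre of its underside, z up, its front is -x and faces roughly to the robot. The top face slopes 25 degrees: its outward normal, which is also the axis of the guard hole, is (-0.4226, 0, 0.9063) in this frame (up and towards its front).
- bore_mouth (a point): Centre of the mouth of the guard hole, in the plane of the sloping face, inside a yellow ring (which stands 2 mm proud of the face for the eye only). The hole is round, 20 mm in diameter, square to the face. The red button is at its bottom; the button's face, 17 mm in diameter, lies between 14 and 26 mm below the mouth along the axis, a different and unmeasured depth each time: feel for it.
- tare_button (a joint): Travel of the red tare button along the guard hole's axis: 0 out, 0.006 m fully home against a hard stop. The spring takes 2 N to start and 5 N fully home; it returns by itself. The readout is damaged by more than 30 N from the screwdriver.
- screwdriver: Orange-handled screwdriver, 185 mm long, about 0.11 kg. It starts standing tip down in the wooden block. Origin: centre of the blunt tip; z runs along the shaft towards the handle. Steel shaft 7 mm diameter from z = 0 to 90 mm; handle a square bar 26 mm by 26 mm (flats square to its own x and y) from z = 90 to 185 mm, black at the end. Its yaw differs each time.
- tool_block: Fixed wooden block, 80 by 90 mm, 100 mm high, with one upright hole in the middle of its top. Origin: centre of its underside, z up.
- block_hole (a point): Centre of the hole's mouth in the block's top, 100 mm above the bench. The hole is 19 mm in diameter and goes right through; the screwdriver's shaft stands in it with the handle's lower end resting on the block's top, so its tip is then 10 mm above the bench.
- sprocket: Bystander: loose dark front sprocket, 92 mm across, 13 mm high, lying flat. Origin: centre of its underside.
- link_jig: Bystander: loose steel roller link jig, plate 50 by 130 mm (long along its y) with four pins, 32 mm high. Origin: centre of its underside.
- pliers: Bystander: loose circlip pliers with blue handles, about 165 mm long along its x (jaws to +x), 75 mm wide, 16 mm high. Origin: near the pivot, on the bench.
There are look-alikes about, which are no part of the job. Of the things like the brass_disc, leave any that is pink; of the rest the smaller one is meant.

How it is judged:
On the way, in this order (a step that is already met when the one before it is completed fails the run):
1. steel disc then brass disc stacked centred on the load cell plate, released (horizontal distance between each of steel_disc, brass_disc and plate_top below 0.006 m and height (world z) of steel_disc between 0.037 and 0.043 m and height (world z) of brass_disc between 0.053 and 0.059 m and angle between each of steel_disc, brass_disc's own z axis and vertical below 0.06 rad and linear speed of each of steel_disc, brass_disc below 0.01 m/s and contact force between the fingers and steel_disc below 0.1 N and contact force between the fingers and brass_disc below 0.1 N), for 0.3 s.
2. with the stack in place, the tare button is pushed fully home (5 mm or more) by the screwdriver and held in for 0.8 s (horizontal distance between each of steel_disc, brass_disc and plate_top below 0.006 m and height (world z) of steel_disc between 0.037 and 0.043 m and height (world z) of brass_disc between 0.053 and 0.059 m and angle between each of steel_disc, brass_disc's own z axis and vertical below 0.06 rad and value of joint tare_button above 0.005 m and contact force between screwdriver and readout above 2 N), for 0.8 s.
At the end, for the whole second after the job is handed in: The steel disc lies flat on the load cell plate and the brass disc flat on the steel one, each centred within 6 mm of the plate's centre; the tare button is out again; the screwdriver stands upright (within 7 degrees) in the block's hole, seated with its handle on the block; all is at rest (horizontal distance between each of steel_disc, brass_disc and plate_top below 0.006 m and height (world z) of steel_disc between 0.037 and 0.043 m and height (world z) of brass_disc between 0.053 and 0.059 m and angle between each of steel_disc, brass_disc's own z axis and vertical below 0.06 rad and linear speed of each of steel_disc, brass_disc below 0.01 m/s and value of joint tare_button below 0.001 m and horizontal distance between screwdriver and block_hole below 0.014 m and height (world z) of screwdriver between 0.004 and 0.016 m and angle between screwdriver's own z axis and vertical below 0.12 rad and linear speed of screwdriver below 0.02 m/s); the robot touches nothing.
It fails at once if the screwdriver presses on the readout with more than 30 N (contact force between screwdriver and readout above 30 N).
It fails at once if a disc is dropped or rammed on the load cell or its partner (more than 100 N) (contact force between any of steel_disc, brass_disc and load_cell above 100 N or contact force between brass_disc and steel_disc above 100 N).
It fails at once if the sprocket is moved by more than 30 mm (distance of sprocket from where it was at the start of the episode above 0.03 m).
It fails at once if the roller link jig is moved by more than 30 mm (distance of link_jig from where it was at the start of the episode above 0.03 m).
It fails at once if the circlip pliers is moved by more than 30 mm (distance of pliers from where it was at the start of the episode above 0.03 m).
It also fails if it takes over 72 s, if anything falls off the work surface, if the arm or the gripper's body presses on something with over 40 N, if the wrist force passes 120 N, or if a joint passes its speed limit or range.

## Working session

There is one attempt and no reset: what is moved stays moved. The work goes in short steps, Python scripts to look and compute and a tool call to move; the robot and the scene stay as the last step left them, time stands still between calls to the robot, and variables do not carry over. Pictures are saved under pics/ and viewed, about 8 in all and at most 12, crops included, and the job is handed in when it is done.

Besides the shell and the picture viewer there is one more tool, called after ">>>" by a JSON object that holds its "op" and its "data", one argument or row to a line. jog_arm: Moves the arm, as the interface text tells. Its arguments: {"type":"object","properties":{"deltas":{"type":"array"}},"required":["deltas"]}

```bash
mkdir -p pics; ls
cat > h.py <<'E'
import numpy as np, cv2
from workcell import *
from scipy.spatial.transform import Rotation as R
def K(m):
    f=210/np.tan(np.radians(m['fovy'])/2); return f
def ray(name,uv):
    m=camera_model(name); f=K(m); d=(np.array(uv,float)-[m['cx'],m['cy']])/f
    rd=np.linalg.norm(d); r=rd
    for _ in range(30): r=rd/(1+m['k1']*r*r)
    s=d*(r/rd if rd>0 else 1); T=np.array(m['pose'])
    return T[:3,3],T[:3,:3]@np.array([s[0],s[1],1])
def onz(name,uv,z):
    o,d=ray(name,uv); return o+d*(z-o[2])/d[2]
def proj(name,p):
    m=camera_model(name); T=np.array(m['pose']); c=T[:3,:3].T@(np.array(p)-T[:3,3]); s=c[:2]/c[2]
    return s*(1+m['k1']*(s@s))*K(m)+[m['cx'],m['cy']]
def save(n,img): cv2.imwrite('pics/'+n,cv2.cvtColor(img,cv2.COLOR_RGB2BGR))
E
python3 - <<'E'
from h import *
for n in('side','top'):
    save(n+'0.png',camera(n)); m=camera_model(n); print(n,{k:np.round(v,3).tolist() for k,v in m.items()})
    for t in['load_cell','steel_disc','brass_disc','readout','screwdriver','tool_block','tare_button','bore_mouth','sprocket','pliers','link_jig']:
        try:
            for d in masks_of(t,n): print(t,round(d['conf'],2),np.round(d['at']).tolist(),d['pixels'].sum(), np.round(onz(n,d['at'],0.016),3)[:2])
        except Exception as e: print(t,e)
print(get_obs())
E
```

```text
pics
side {'fovy': 49.229, 'cx': 285.509, 'cy': 212.24, 'k1': -0.009, 'pose': [[-0.952, -0.215, 0.216, 0.294], [-0.304, 0.701, -0.645, 0.749], [-0.012, -0.68, -0.733, 0.956], [0.0, 0.0, 0.0, 1.0]]}
load_cell 0.67 [249.0, 239.0] 1270 [0.634 0.042]
steel_disc 0.67 [305.0, 263.0] 521 [0.469 0.076]
brass_disc 0.83 [330.0, 227.0] 335 [ 0.437 -0.061]
brass_disc 0.8 [370.0, 224.0] 359 [ 0.337 -0.104]
brass_disc 0.73 [350.0, 198.0] 609 [ 0.409 -0.187]
readout 0.94 [330.0, 145.0] 1890 [ 0.521 -0.402]
readout 0.7 [249.0, 238.0] 1242 [0.636 0.04 ]
screwdriver 0.7 [274.0, 310.0] 519 [0.501 0.226]
tool_block 0.56 [274.0, 338.0] 2244 [0.479 0.295]
bore_mouth 0.92 [328.0, 144.0] 2022 [ 0.531 -0.406]
sprocket 0.7 [206.0, 304.0] 952 [0.659 0.259]
sprocket 0.2 [247.0, 235.0] 1265 [0.643 0.032]
pliers 0.91 [242.0, 170.0] 364 [ 0.751 -0.207]
link_jig 0.56 [194.0, 241.0] 797 [0.771 0.091]
top {'fovy': 52.335, 'cx': 276.988, 'cy': 217.415, 'k1': -0.113, 'pose': [[0.004, -0.998, 0.062, 0.474], [-1.0, -0.004, -0.013, -0.019], [0.013, -0.062, -0.998, 1.109], [0.0, 0.0, 0.0, 1.0]]}
load_cell 0.84 [254.0, 182.
[... 606 characters left out ...]
76]
{'clock': 1.2, 'joint_pos': array([1.33596383e+00, 2.40640672e-01, 5.00305139e-03, 1.33520941e+00,
       1.69993822e-05, 1.57077503e+00]), 'joint_vel': array([-8.77037307e-05,  2.59055932e-04, -1.34838759e-03, -1.54798201e-03,
       -2.03657309e-04,  6.18683966e-04]), 'tau': array([ 1.40282675e-03, -3.72216511e+01,  2.52692896e+01,  1.26052124e-03,
        3.82321230e-05,  1.32691074e-06]), 'eef_pos': array([0.11633427, 0.48627472, 0.2312873 ]), 'tool_rot': array([ 1.17136067e-01,  9.93115875e-01, -2.41825668e-05, -1.14114395e-05]), 'ft_force': array([ 0.5122003 , -0.30041336, -0.89519787]), 'ft_torque': array([-0.03191679, -0.01884382, -0.06610294]), 'grip_width': 0.08520236240211301}
```

Run:
```python
import cv2,numpy as np
t=cv2.imread('pics/top0.png');s=cv2.imread('pics/side0.png')
cv2.imwrite('pics/t1.png',cv2.resize(t[90:350,90:470],(800,547),interpolation=cv2.INTER_CUBIC))
cv2.imwrite('pics/s1.png',cv2.resize(s[110:390,150:430],(600,600),interpolation=cv2.INTER_CUBIC))
```

```text
(no output)
```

View pics/t1.png

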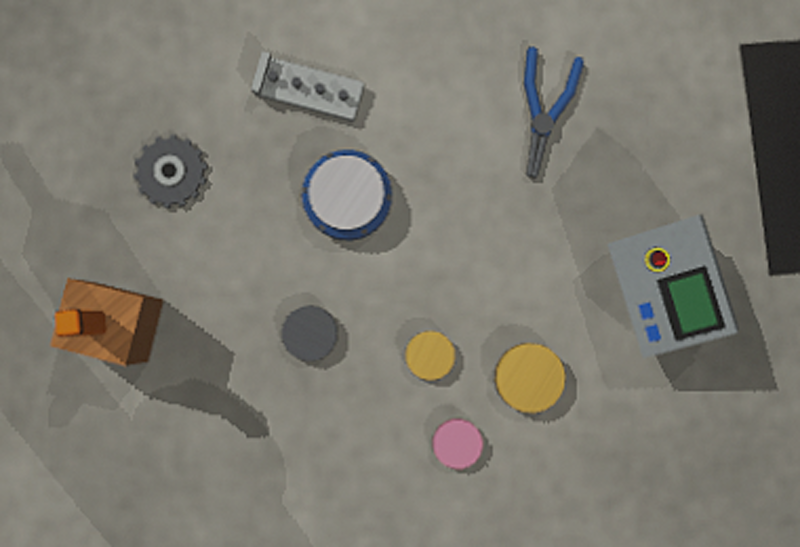

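View pics/s1.png

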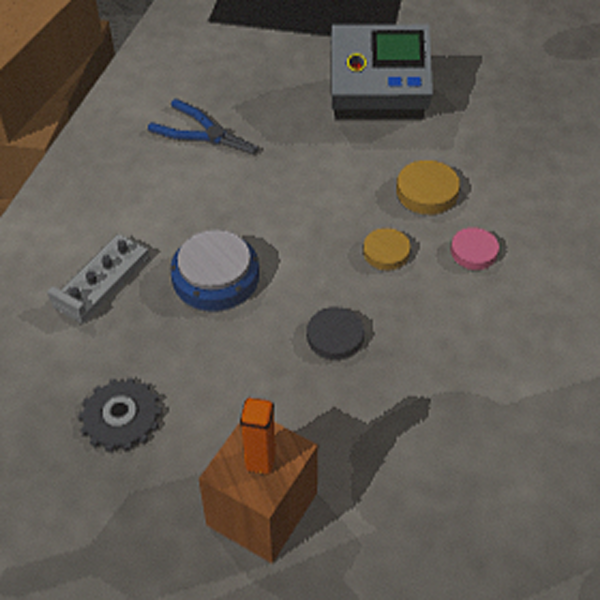

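Candidates, full top-image pixels: small yellow disc (294,259), big yellow disc (342,266) and pink disc (308,300). I choose the small yellow one. There is only one dark steel disc, at (235,247); the dark sprocket at (172,172) is the only thing that could be taken for it. Screwdriver handle is in the block at (128,242). The readout's front faces roughly +y, with the ring at about (402,213).

```bash
cat > fit.py <<'E'
from h import *
from scipy.optimize import minimize
S=4
def circ(x,y,z,r): 
    a=np.linspace(0,2*np.pi,36,endpoint=False); return np.c_[x+r*np.cos(a),y+r*np.sin(a),0*a+z]
def cyl(r,z0,z1): return lambda p: np.r_[circ(p[0],p[1],z0,r),circ(p[0],p[1],z1,r)]
def loc(P): 
    P=np.array(P,float)
    return lambda p: P@R.from_euler('z',p[2]).as_matrix().T+[p[0],p[1],0]
def box(a,b,z0,z1): return loc([[i*a/2,j*b/2,z] for i in(-1,1) for j in(-1,1) for z in(z0,z1)])
readout=loc([[x,y*.07,z] for y in(-1,1) for x,z in((-.05,0),(.05,0),(-.05,.0685),(.05,.115))])
def fit(fn,p0,masks,st=None):
    up={n:np.kron(m.astype(np.uint8),np.ones((S,S),np.uint8)) for n,m in masks.items()}
    def cost(p):
        c=0
        for n,m in up.items():
            q=np.array([proj(n,x) for x in fn(p)]); q=cv2.convexHull(((q+.5)*S).astype(np.float32))
            im=np.zeros_like(m); cv2.fillPoly(im,[np.round(q*16).astype(np.int32)],1,shift=4)
            c+=1-(im&m).sum()/(im|m).sum()
        return c/len(up)
    p0=np.array(p0,float); d=np.array([.012,.012,.15])[:len(p0)]
    r=minimize(cost,p0,method='Nelder-Mead',options=dict(initial_simplex=np.vstack([p0]+[p0+d*e for e in np.eye(len(p0))]),xatol=1e-4,fatol=1e-4,maxfev=150))
    return r.x,round(r.fun,3)
def comp(mask,uv):
    n,l=cv2.connectedComponents(mask.astype(np.uint8)); return l==l[int(uv[1]),int(uv[0])]
E
cat > m1.py <<'E'
from fit import *
im={n:camera(n) for n in('top','side')}
hsv={n:cv2.cvtColor(i,cv2.COLOR_RGB2HSV) for n,i in im.items()}
def yel(n): h=hsv[n]; return (h[...,0]>18)&(h[...,0]<32)&(h[...,1]>110)&(h[...,2]>90)
def org(n): h=hsv[n]; return (h[...,0]<17)&(h[...,1]>190)&(h[...,2]>110)
def near(n,mask,xyz): return comp(mask,np.round(proj(n,xyz)))
def nets(t,xyz):
    o={}
    for n in im:
        L=[d for d in masks_of(t,n) if np.hypot(*(np.array(d['at'])-proj(n,xyz)))<25]
        if L:o[n]=L[0]['pixels']
    return o
def show(t,fn,p0,ms):
    print(t,'both',*fit(fn,p0,ms),*[(n,*fit(fn,p0,{n:m})) for n,m in ms.items()], {n:int(m.sum()) for n,m in ms.items()})
np.set_printoptions(precision=4,suppress=True)
show('brass',cyl(.03,0,.016),(.433,-.075),{n:near(n,yel(n),(.435,-.072,.01)) for n in im})
show('steel',cyl(.034,0,.016),(.466,.074),nets('steel_disc',(.466,.074,.01)))
show('cell',cyl(.055,0,.04),(.63,.03),nets('load_cell',(.63,.03,.02)))
def plate(n):
    h=hsv[n]; return near(n,(h[...,1]<45)&(h[...,2]>150),(.625,.03,.04))
show('plate',cyl(.045,.04,.04),(.625,.03),{n:plate(n) for n in im})
show('readout',readout,(.52,-.35,-1.3),nets('readout',(.52,-.35,.05)))
show('block',box(.08,.09,0,.1),(.46,.29,.2),nets('tool_block',(.46,.29,.06)))
show('handle',box(.026,.026,.1,.195),(.465,.295,.2),nets('screwdriver',(.465,.30,.16)))
# ring
c={}
for n in im:
    h=hsv[n]; m=(h[...,0]>22)&(h[...,0]<38)&(h[...,1]>120)&(h[...,2]>90)
    k,l,s,ce=cv2.connectedComponentsWithStats(m.astype(np.uint8))
    g={'top':(402,213),'side':(316,139)}[n]
    ys,xs=np.nonzero(m); sel=np.hypot(xs-g[0],ys-g[1])<12; xs,ys=xs[sel],ys[sel]
    (e,ax,an)=cv2.fitEllipse(np.c_[xs,ys].astype(np.float32)); c[n]=e; print(n,'ring',e,ax,xs.mean(),ys.mean(),sel.sum())
(o1,d1),(o2,d2)=ray('top',c['top']),ray('side',c['side'])
t=np.linalg.lstsq(np.c_[d1,-d2],o2-o1,rcond=None)[0]; a,b=o1+t[0]*d1,o2+t[1]*d2
print('ring3d',(a+b)/2,'gap',np.linalg.norm(a-b))
E
python3 m1.py; python3 -c "
import cv2
t=cv2.imread('pics/top0.png');cv2.imwrite('pics/c.png',cv2.resize(t[200:320,220:380],(800,600)))"
```

```text
Traceback (most recent call last):
  File "m1.py", line 16, in <module>
    show('brass',cyl(.03,0,.016),(.433,-.075),{n:near(n,yel(n),(.435,-.072,.01)) for n in im})
    ~~~~^^^^^^^^^^^^^^^^^^^^^^^^^^^^^^^^^^^^^^^^^^^^^^^^^^^^^^^^^^^^^^^^^^^^^^^^^^^^^^^^^^^^^^
  File "m1.py", line 14, in show
    print(t,'both',*fit(fn,p0,ms),*[(n,*fit(fn,p0,{n:m})) for n,m in ms.items()], {n:int(m.sum()) for n,m in ms.items()})
                    ~~~^^^^^^^^^^
  File "fit.py", line 22, in fit
    r=minimize(cost,p0,method='Nelder-Mead',options=dict(initial_simplex=np.vstack([p0]+[p0+d*e for e in np.eye(len(p0))]),xatol=1e-4,fatol=1e-4,maxfev=150))
  File "fit.py", line 17, in cost
    q=np.array([proj(n,x) for x in fn(p)]); q=cv2.convexHull(((q+.5)*S).astype(np.float32))
                ~~~~^^^^^
  File "h.py", line 15, in proj
    m=camera_model(name); T=np.array(m['pose']); c=T[:3,:3].T@(np.array(p)-T[:3,3]); s=c[:2]/c[2]
ValueError: time passes only in moves, steps and waits
```

View pics/c.png

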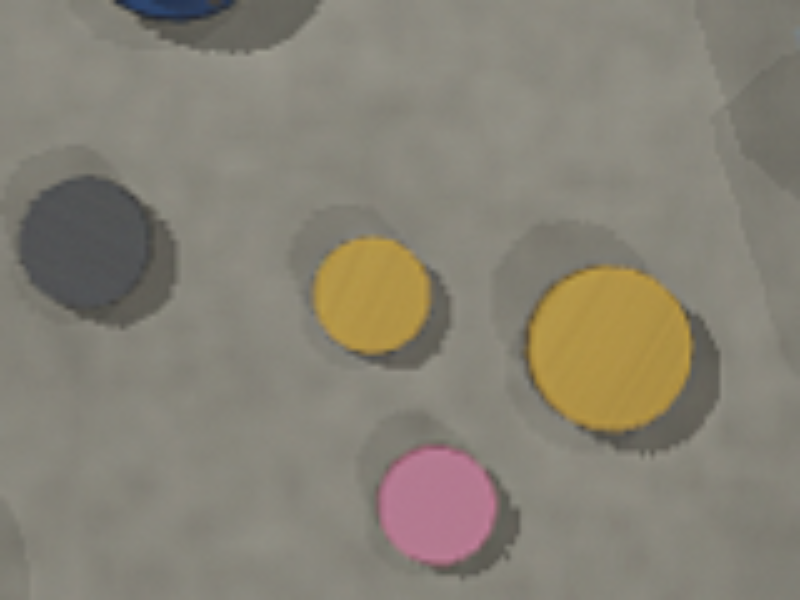

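The crop confirms the choice: the small brass disc is at (294,259), about 23 px (60 mm) across, and the big yellow one is about 32 px. My script called camera_model too often, so I'll cache it.

```bash
sed -i 's/^from scipy.spatial/import functools, workcell\ncamera_model=functools.lru_cache(None)(workcell.camera_model)\nfrom scipy.spatial/' h.py; python3 m1.py
```

```text
brass both [ 0.4389 -0.0754] 0.142 ('top', array([ 0.437 , -0.0764]), np.float64(0.052)) ('side', array([ 0.4412, -0.0744]), np.float64(0.155)) {'top': 425, 'side': 316}
steel both [0.4644 0.0702] 0.117 ('top', array([0.4637, 0.0694]), np.float64(0.041)) ('side', array([0.4678, 0.0736]), np.float64(0.096)) {'top': 561, 'side': 507}
cell both [0.6339 0.029 ] 0.113 ('top', array([0.6332, 0.0261]), np.float64(0.082)) ('side', array([0.636, 0.031]), np.float64(0.104)) {'top': 1414, 'side': 1286}
plate both [0.6328 0.0266] 0.519 ('top', array([0.6328, 0.0266]), np.float64(0.042)) ('side', array([0.2254, 0.3592]), np.float64(0.993)) {'top': 958, 'side': 233976}
readout both [ 0.5215 -0.3567 -1.2581] 0.136 ('top', array([ 0.5199, -0.3546, -1.2708]), np.float64(0.108)) ('side', array([ 0.5264, -0.3667, -1.287 ]), np.float64(0.139)) {'top': 2789, 'side': 2002}
block both [ 0.4776  0.3084 -0.2158] 0.216 ('top', array([ 0.476 ,  0.3058, -0.222 ]), np.float64(0.222)) ('side', array([ 0.4792,  0.3091, -0.2181]), np.float64(0.166)) {'top': 1272, 'side': 2239}
handle both [ 0.4758  0.308  -0.0415] 0.176 ('top', array([0.4747, 0.3057, 0.029 ]), np.float64(0.154)) ('side', array([0.478 , 0.3082, 0.1755]), np.float64(0.102)) {'top': 260, 'side': 502}
top ring (401.9352722167969, 213.06153869628906) (10.29081916809082, 10.625696182250977) 401.78723404255317 213.08510638297872 47
side ring (315.9942932128906, 138.47996520996094) (7.363536834716797, 8.221515655517578) 315.9583333333333 138.33333333333334 24
ring3d [ 0.5518 -0.335   0.0866] gap 0.004804707711664654
```

>>> {"op": "jog_arm", "data": {
  "deltas": [
    [[-40,-30,0,0,0,0,85],[-40,-30,0,0,0,0,85],[-40,-30,0,0,0,0,85],[-40,-30,0,0,0,0,85],[-40,-30,0,0,0,0,85]]
  ]
}}

```text
clock: 2.4
eef_pos: [0.2764, 0.2964, 0.2303]
tool_rot: [0.11, 0.994, 0.002, 0.0]
ft_force: [0.9, 0.1, -0.4]
grip_width: 0.0849
```

>>> {"op": "jog_arm", "data": {
  "deltas": [
    [[-39,-30,8,0,0,0,85],[-39,-30,8,0,0,0,85],[-39,-30,8,0,0,0,85],[-39,-30,8,0,0,0,85],[-39,-30,8,0,0,0,85]]
  ]
}}

```text
clock: 2.9
eef_pos: [0.4352, 0.1065, 0.193]
tool_rot: [0.109, 0.994, 0.005, 0.004]
ft_force: [1.2, 0.4, -0.7]
grip_width: 0.0849
```

>>> {"op": "jog_arm", "data": {
  "deltas": [
    [[-39,-30,0,0,0,0,85],[0,0,45,0,0,0,85],[0,0,45,0,0,0,85],[0,0,20,0,0,0,85],[0,0,0,0,0,0,85]]
  ]
}}

```text
clock: 3.4
eef_pos: [0.4755, 0.0615, 0.0806]
tool_rot: [0.117, 0.993, 0.005, 0.008]
ft_force: [-0.4, -0.9, -0.3]
grip_width: 0.0847
```

```bash
cat > go.py <<'E'
import sys; from h import *
def down(yaw_y): # tool z down, tool y along world angle yaw_y (deg)
    a=np.radians(yaw_y); y=np.array([np.cos(a),np.sin(a),0]); z=np.array([0,0,-1.]); return R.from_matrix(np.c_[np.cross(y,z),y,z])
def go(pos,rot):
    o=get_obs(); q=R.from_quat(o['tool_rot'])
    d=q.inv().apply(np.array(pos)-o['eef_pos'])*1000; w=(q.inv()*rot).as_rotvec(degrees=True)
    print('d',np.round(d,1),'w',np.round(w,2),'pos',np.round(o['eef_pos'],4),'F',np.round(o['ft_force'],1),'grip',round(o['grip_width'],4))
if __name__=='__main__':
    v=[float(x) for x in sys.argv[1:]]; go(v[:3],down(v[3]))
E
python3 go.py .4655 .0715 .03 76.6
```

```text
d [12.8  6.8 50.5] w [ 0.69  0.89 -0.  ] pos [0.4755 0.0615 0.0806] F [-0.4 -0.9 -0.3] grip 0.0847
```

>>> {"op": "jog_arm", "data": {
  "deltas": [
    [[13,7,10,0.7,0.9,0,85],[0,0,20,0,0,0,85],[0,0,0,0,0,0,85]]
  ]
}}

```text
clock: 3.7
eef_pos: [0.4648, 0.0734, 0.0517]
tool_rot: [0.117, 0.993, 0.0, 0.0]
ft_force: [-1.4, -0.8, -0.8]
grip_width: 0.0853
```

```bash
python3 go.py .4655 .0715 -.003 76.6
```

```text
d [-1.1 -1.7 54.7] w [0.02 0.03 0.01] pos [0.4648 0.0734 0.0517] F [-1.4 -0.8 -0.8] grip 0.0853
```

>>> {"op": "jog_arm", "data": {
  "deltas": [
    [[-1,-1.7,25,0,0,0,85],[0,0,18,0,0,0,85],[0,0,10,0,0,0,85],[0,0,2,0,0,0,85]]
  ]
}}

```text
clock: 4.1
eef_pos: [0.4696, 0.0755, 0.0014]
tool_rot: [0.114, 0.993, 0.002, 0.005]
ft_force: [-0.0, 0.4, -0.4]
grip_width: 0.0849
```

>>> {"op": "jog_arm", "data": {
  "deltas": [
    [[0,0,0,0,0,0,60],[0,0,0,0,0,0,60],[0,0,0,0,0,0,60],[0,0,0,0,0,0,60]]
  ]
}}

```text
clock: 4.5
eef_pos: [0.4707, 0.0754, 0.0047]
tool_rot: [0.114, 0.993, 0.001, 0.006]
ft_force: [-0.4, -0.1, -3.7]
grip_width: 0.0647
```

>>> {"op": "jog_arm", "data": {
  "deltas": [
    [[0,0,0,0,0,0,60],[0,0,-15,0,0,0,60],[0,0,-30,0,0,0,60],[0,0,-40,0,0,0,60],[0,0,0,0,0,0,60]]
  ]
}}

```text
clock: 5.0
eef_pos: [0.4675, 0.0754, 0.0904]
tool_rot: [0.114, 0.993, 0.001, 0.003]
ft_force: [2.0, -0.0, -4.6]
grip_width: 0.0646
```

Run:
```python
from go import *
go((.634,.0285,.12),down(76.6))
i=camera('side'); j=camera('top'); save('g.png',np.hstack([cv2.resize(i[160:310,220:370],(400,400)),cv2.resize(j[170:320,160:310],(400,400))]))
```

```text
d [-173.    -7.8  -28.5] w [0.13 0.36 0.26] pos [0.4675 0.0754 0.0904] F [ 2.  -0.  -4.6] grip 0.0646
```

View pics/g.png

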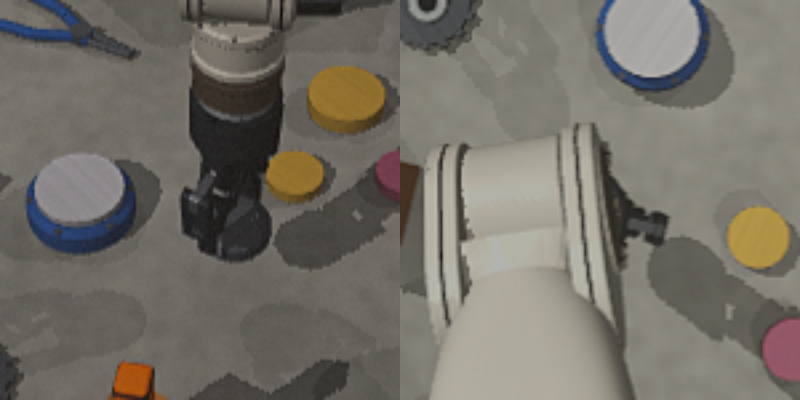

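Run:
```python
from fit import *
camera('side')
z=.0857
m={'a':None}
for d in masks_of('steel_disc','side'):
    M=d['pixels']; ys,xs=np.nonzero(M); print(d['conf'],d['at'],M.sum(),xs.min(),xs.max(),ys.min(),ys.max())
for c in [(.4675,.0754),(.4575,.0754),(.4475,.0754)]:
    q=np.array([proj('side',x) for x in cyl(.034,z,z+.016)(c)]); print(c,q.min(0),q.max(0))
```

```text
0.85 [310.5, 244.9] 366 304 322 235 260
0.6 [249.6, 236.8] 1222 230 270 218 254
0.31 [193.3, 241.1] 914 172 218 220 261
(0.4675, 0.0754) [292.27969046 231.31583823] [320.63268637 257.51423862]
(0.4575, 0.0754) [296.24670215 232.23420824] [324.69823449 258.51349449]
(0.4475, 0.0754) [300.2197544  233.15607937] [328.7796752  259.51663707]
```

>>> {"op": "jog_arm", "data": {
  "deltas": [
    [[-30,-2,-15,0.1,0.4,0.3,60],[-45,-2,-10,0,0,0,60],[-45,-2,0,0,0,0,60],[-40,-2,0,0,0,0,60],[-18,0,0,0,0,0,60]]
  ]
}}

```text
clock: 5.7
eef_pos: [0.6262, 0.0241, 0.0928]
tool_rot: [0.115, 0.993, -0.004, -0.02]
ft_force: [-0.0, 0.7, -3.1]
grip_width: 0.0644
```

>>> {"op": "jog_arm", "data": {
  "deltas": [
    [[0,0,0,0,0,0,60]]
  ]
}}

```text
clock: 5.8
eef_pos: [0.6273, 0.0232, 0.0895]
tool_rot: [0.116, 0.993, -0.004, -0.021]
ft_force: [-0.7, -0.7, -3.5]
grip_width: 0.0648
```

```bash
python3 go.py .6395 .028 .055 76.6
```

```text
d [-12.2   8.   34. ] w [-0.76 -2.34  0.07] pos [0.6273 0.0232 0.0895] F [-0.7 -0.7 -3.5] grip 0.0648
```

>>> {"op": "jog_arm", "data": {
  "deltas": [
    [[-12,8,10,-0.8,-2.3,0,60],[0,0,10,0,0,0,60],[0,0,0,0,0,0,60]]
  ]
}}

```text
clock: 6.1
eef_pos: [0.6347, 0.0281, 0.0614]
tool_rot: [0.116, 0.993, -0.0, -0.007]
ft_force: [-1.2, 0.1, -4.4]
grip_width: 0.0646
```

```bash
python3 go.py .6395 .028 .051 76.6
```

```text
d [-4.8  1.1 10.3] w [-0.15 -0.78  0.05] pos [0.6347 0.0281 0.0614] F [-1.2  0.1 -4.4] grip 0.0646
```

>>> {"op": "jog_arm", "data": {
  "deltas": [
    [[-5,1,4,-0.2,-0.8,0,60],[0,0,3,0,0,0,60],[0,0,0,0,0,0,60]]
  ]
}}

```text
clock: 6.4
eef_pos: [0.6369, 0.0282, 0.0528]
tool_rot: [0.116, 0.993, -0.0, -0.002]
ft_force: [-0.2, -0.0, -3.8]
grip_width: 0.0651
```

```bash
python3 go.py .6395 .028 .046 76.6
```

```text
d [-2.6  0.4  6.8] w [-0.03 -0.23  0.1 ] pos [0.6369 0.0282 0.0528] F [-0.2 -0.  -3.8] grip 0.0651
```

>>> {"op": "jog_arm", "data": {
  "deltas": [
    [[-3,0,4,0,-0.2,0,60],[0,0,2,0,0,0,60],[0,0,1,0,0,0,60],[0,0,0,0,0,0,60]]
  ]
}}

```text
clock: 6.8
eef_pos: [0.6407, 0.0275, 0.0467]
tool_rot: [0.116, 0.993, -0.0, 0.001]
ft_force: [0.3, -0.2, -3.5]
grip_width: 0.0649
```

>>> {"op": "jog_arm", "data": {
  "deltas": [
    [[0,0,1,0,0,0,60],[0,0,0,0,0,0,60]]
  ]
}}

```text
clock: 7.0
eef_pos: [0.6409, 0.0275, 0.0459]
tool_rot: [0.116, 0.993, -0.0, 0.001]
ft_force: [-0.4, 0.4, -3.3]
grip_width: 0.0649
```

>>> {"op": "jog_arm", "data": {
  "deltas": [
    [[0,0,1.5,0,0,0,60],[0,0,0,0,0,0,60]]
  ]
}}

```text
clock: 7.2
eef_pos: [0.641, 0.0275, 0.0445]
tool_rot: [0.116, 0.993, -0.0, 0.001]
ft_force: [0.1, 0.4, -2.7]
grip_width: 0.0647
```

>>> {"op": "jog_arm", "data": {
  "deltas": [
    [[0,0,1.5,0,0,0,60],[0,0,0,0,0,0,60]]
  ]
}}

```text
clock: 7.4
eef_pos: [0.6414, 0.0275, 0.0438]
tool_rot: [0.116, 0.993, 0.0, 0.002]
ft_force: [0.0, -0.6, -4.1]
grip_width: 0.0648
```

>>> {"op": "jog_arm", "data": {
  "deltas": [
    [[0,0,1.5,0,0,0,60],[0,0,0,0,0,0,60]]
  ]
}}

```text
clock: 7.6
eef_pos: [0.6416, 0.0275, 0.0439]
tool_rot: [0.116, 0.993, 0.0, 0.002]
ft_force: [0.1, -0.2, -3.5]
grip_width: 0.0649
```

>>> {"op": "jog_arm", "data": {
  "deltas": [
    [[0,0,1,0,0,0,60],[0,0,0,0,0,0,60]]
  ]
}}

```text
clock: 7.8
eef_pos: [0.6418, 0.0275, 0.0437]
tool_rot: [0.116, 0.993, 0.0, 0.003]
ft_force: [-0.8, 0.4, -2.1]
grip_width: 0.0648
```

>>> {"op": "jog_arm", "data": {
  "deltas": [
    [[0,0,0,0,0,0,85],[0,0,0,0,0,0,85],[0,0,0,0,0,0,85],[0,0,-20,0,0,0,85],[0,0,-40,0,0,0,85]]
  ]
}}

```text
clock: 8.3
eef_pos: [0.6382, 0.0274, 0.0982]
tool_rot: [0.116, 0.993, -0.001, -0.002]
ft_force: [0.5, -0.2, 0.1]
grip_width: 0.0854
```

>>> {"op": "jog_arm", "data": {
  "deltas": [
    [[20,0,-45,0,0,0,85],[45,-20,-10,0,0,0,85],[45,-20,0,0,0,0,85],[45,-20,0,0,0,0,85],[40,20,0,0,0,0,85]]
  ]
}}

```text
clock: 8.8
eef_pos: [0.4447, 0.0315, 0.1608]
tool_rot: [0.118, 0.993, 0.001, 0.009]
ft_force: [0.2, 1.2, -0.1]
grip_width: 0.0847
```

```bash
cat > stack.py <<'E'
from fit import *
np.set_printoptions(precision=4,suppress=True)
for n in('top','side'):
    im=camera(n); h=cv2.cvtColor(im,cv2.COLOR_RGB2HSV)
    for t,fn in(('steel_disc',cyl(.034,.04,.056)),('load_cell',cyl(.055,0,.04))):
        for d in masks_of(t,n):
            if d['conf']>.4: print(n,t,round(d['conf'],2),d['pixels'].sum(),*fit(fn,(.634,.029),{n:d['pixels']}))
    u=proj(n,(.634,.028,.05)).astype(int)
    save('st_%s.png'%n,cv2.resize(im[u[1]-40:u[1]+40,u[0]-40:u[0]+40],(400,400),interpolation=cv2.INTER_NEAREST))
cv2.imwrite('pics/st.png',np.hstack([cv2.imread('pics/st_top.png'),cv2.imread('pics/st_side.png')]))
E
python3 stack.py; python3 go.py .438 -.0755 .05 90
```

```text
top steel_disc 0.57 561 [0.6362 0.0264] 0.076
top load_cell 0.78 816 [0.6306 0.0266] 0.47
top load_cell 0.57 847 [0.634 0.029] 1.0
side steel_disc 0.79 452 [0.6406 0.0287] 0.108
side load_cell 0.75 752 [0.6341 0.0305] 0.478
d [ -12.4 -109.6  110.7] w [  0.14   1.15 -13.19] pos [0.4487 0.034  0.161 ] F [-0.   0.2 -0.4] grip 0.0848
```

View pics/st.png

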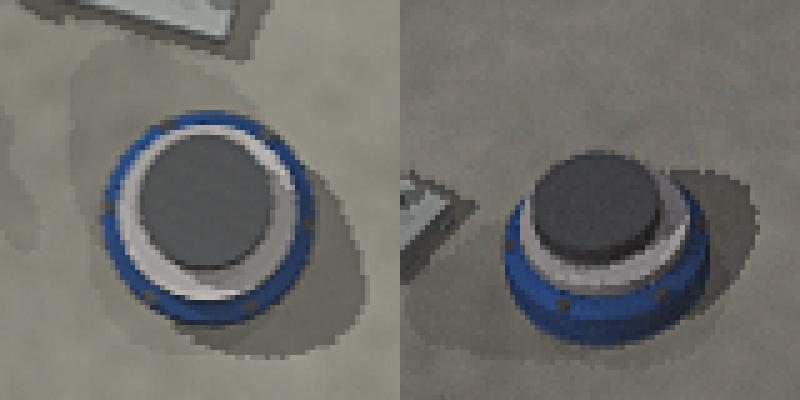

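Disc sits about 4 mm too far in +x on the plate. I'll regrip with the jaws along x to centre it.

>>> {"op": "jog_arm", "data": {
  "deltas": [
    [[-19.5,4.6,0,0,1,8.5,85],[-18.5,7.5,0,0,0,8.5,85],[-17.3,10,0,0,0,8.5,85],[-15.5,12.6,0,0,0,8.5,85],[-13.5,14.7,0,0,0,8.5,85]]
  ]
}}

```text
clock: 9.6
eef_pos: [0.5572, 0.0318, 0.1606]
tool_rot: [0.473, 0.881, 0.003, 0.001]
ft_force: [0.9, -1.3, -0.3]
grip_width: 0.0849
```

>>> {"op": "jog_arm", "data": {
  "deltas": [
    [[-11.2,16.6,0,0,0,8.5,85],[-8.6,18,0,0,0,8.5,85],[-5.8,19,0,0,0,8.5,85],[-3,19.8,0,0,0,8.5,85],[0,0,0,0,0,0,85]]
  ]
}}

```text
clock: 10.1
eef_pos: [0.65, 0.028, 0.1559]
tool_rot: [0.713, 0.701, 0.004, 0.001]
ft_force: [0.0, -0.2, 0.4]
grip_width: 0.0848
```

```bash
python3 go.py .6345 .0285 .044 0;python3 -c "
from h import *;print(get_obs()['joint_pos'])"
```

```text
d [ -0.2 -16.2 111.8] w [ 0.38 -0.25 -0.93] pos [0.65   0.028  0.1559] F [ 0.  -0.2  0.4] grip 0.0848
[0.04114933 0.57386915 0.31039737 1.30044989 0.00397804 1.62824407]
```

>>> {"op": "jog_arm", "data": {
  "deltas": [
    [[0,-16,20,0.4,-0.2,-0.9,85],[0,0,30,0,0,0,85],[0,0,20,0,0,0,85],[0,0,0,0,0,0,85]]
  ]
}}

```text
clock: 10.5
eef_pos: [0.6364, 0.0266, 0.0815]
tool_rot: [0.705, 0.71, 0.0, -0.0]
ft_force: [-1.5, 0.0, -0.8]
grip_width: 0.0849
```

```bash
python3 go.py .6345 .0285 .045 0
```

```text
d [ 1.9 -1.9 36.5] w [-0.02 -0.02  0.41] pos [0.6364 0.0266 0.0815] F [-1.5  0.  -0.8] grip 0.0849
```

>>> {"op": "jog_arm", "data": {
  "deltas": [
    [[2,-3,15,0,0,0.4,85],[0,0,10,0,0,0,85],[0,0,6,0,0,0,85],[0,0,0,0,0,0,85]]
  ]
}}

```text
clock: 10.9
eef_pos: [0.6352, 0.0277, 0.0513]
tool_rot: [0.706, 0.708, 0.001, 0.001]
ft_force: [-0.4, -1.3, 0.3]
grip_width: 0.0847
```

```bash
python3 go.py .6345 .0285 .045 0
```

```text
d [ 0.8 -0.8  6.3] w [ 0.12 -0.01  0.21] pos [0.6352 0.0277 0.0513] F [-0.4 -1.3  0.3] grip 0.0847
```

>>> {"op": "jog_arm", "data": {
  "deltas": [
    [[0,-1,4,0,0,0,85],[0,-0.5,1,0,0,0,85],[0,0,0,0,0,0,66],[0,0,0,0,0,0,66],[0,0,0,0,0,0,66]]
  ]
}}

```text
clock: 11.4
eef_pos: [0.637, 0.0276, 0.0499]
tool_rot: [0.706, 0.709, 0.004, 0.003]
ft_force: [-0.6, 0.2, -0.5]
grip_width: 0.066
```

>>> {"op": "jog_arm", "data": {
  "deltas": [
    [[0,0,0,0,0,0,62]]
  ]
}}

```text
clock: 11.5
eef_pos: [0.6366, 0.0277, 0.0506]
tool_rot: [0.706, 0.709, 0.003, 0.003]
ft_force: [-2.5, -0.3, 2.7]
grip_width: 0.0621
```

```bash
python3 go.py .6345 .0285 .045 0
```

```text
d [ 0.8 -2.1  5.6] w [ 0.53 -0.03  0.25] pos [0.6366 0.0277 0.0506] F [-2.5 -0.3  2.7] grip 0.0621
```

>>> {"op": "jog_arm", "data": {
  "deltas": [
    [[0,0,-2,0,0,0,85],[0,0,0,0,0,0,85],[0,0,0,0,0,0,85],[0.8,-2,4,0.5,0,0.2,85],[0,0,0,0,0,0,85]]
  ]
}}

```text
clock: 12.0
eef_pos: [0.634, 0.0285, 0.0482]
tool_rot: [0.707, 0.707, -0.0, -0.0]
ft_force: [0.1, 0.1, -0.6]
grip_width: 0.0847
```

```bash
python3 go.py .6345 .0285 .042 0
```

```text
d [-0.   0.5  6.2] w [-0.05 -0.03  0.04] pos [0.634  0.0285 0.0482] F [ 0.1  0.1 -0.6] grip 0.0847
```

>>> {"op": "jog_arm", "data": {
  "deltas": [
    [[0,0,5,0,0,0,85],[0,-0.5,3,0,0,0,85],[0,-0.5,0.5,0,0,0,85]]
  ]
}}

```text
clock: 12.3
eef_pos: [0.6327, 0.0286, 0.0382]
tool_rot: [0.707, 0.707, -0.001, -0.001]
ft_force: [0.1, 0.3, 0.8]
grip_width: 0.0848
```

>>> {"op": "jog_arm", "data": {
  "deltas": [
    [[0,-0.5,0,0,0,0,72],[0,0,0,0,0,0,72]]
  ]
}}

```text
clock: 12.5
eef_pos: [0.6343, 0.0286, 0.039]
tool_rot: [0.707, 0.707, 0.001, 0.001]
ft_force: [-0.1, -0.8, 0.8]
grip_width: 0.0719
```

```bash
python3 go.py .6345 .0285 .042 0
```

```text
d [-0.1  0.3 -3. ] w [ 0.14 -0.03  0.04] pos [0.6343 0.0286 0.039 ] F [-0.1 -0.8  0.8] grip 0.0719
```

>>> {"op": "jog_arm", "data": {
  "deltas": [
    [[0,0,0,0,0,0,62],[0,0,0,0,0,0,62],[0,0,0,0,0,0,62]]
  ]
}}

```text
clock: 12.8
eef_pos: [0.635, 0.0286, 0.0404]
tool_rot: [0.707, 0.707, 0.002, 0.001]
ft_force: [0.8, -1.0, -0.2]
grip_width: 0.0651
```

```bash
python3 go.py .6345 .0285 .039 0
```

```text
d [-0.1 -0.5  1.4] w [ 0.27 -0.04  0.04] pos [0.635  0.0286 0.0404] F [ 0.8 -1.  -0.2] grip 0.0651
```

>>> {"op": "jog_arm", "data": {
  "deltas": [
    [[0,0,0,0,0,0,85],[0,0,0,0,0,0,85],[0,0,0,0,0,0,85],[0,0,-25,0,0,0,85],[0,0,-45,0,0,0,85]]
  ]
}}

```text
clock: 13.3
eef_pos: [0.6267, 0.0282, 0.1021]
tool_rot: [0.707, 0.707, -0.006, -0.006]
ft_force: [0.5, -0.0, -0.3]
grip_width: 0.0849
```

>>> {"op": "jog_arm", "data": {
  "deltas": [
    [[-21,-39,-5,0,0,0,85],[-21,-39,0,0,0,0,85],[-21,-39,0,0,0,0,85],[-21,-39,0,0,0,0,85],[-15,-25,0,0,0,0,85]]
  ]
}}

```text
clock: 13.8
eef_pos: [0.4509, -0.0716, 0.116]
tool_rot: [0.705, 0.709, 0.001, 0.002]
ft_force: [0.1, -1.8, 0.3]
grip_width: 0.0848
```

```bash
python3 stack.py; python3 go.py .439 -.0754 .0 0
```

```text
top steel_disc 0.89 590 [0.6322 0.0257] 0.055
top load_cell 0.62 822 [0.6298 0.0253] 0.466
top load_cell 0.54 2793 [0.634 0.029] 1.0
side steel_disc 0.62 491 [0.6356 0.0294] 0.05
side load_cell 0.85 718 [0.6358 0.0295] 0.499
d [ -4.6 -17.2 116.3] w [0.44 0.01 0.42] pos [ 0.4553 -0.0707  0.1164] F [-0.5  1.   0.7] grip 0.0846
```

>>> {"op": "jog_arm", "data": {
  "deltas": [
    [[-5,-17,20,0.4,0,0.4,85],[0,0,35,0,0,0,85],[0,0,25,0,0,0,85],[0,0,0,0,0,0,85]]
  ]
}}

```text
clock: 14.5
eef_pos: [0.4457, -0.0744, 0.0354]
tool_rot: [0.705, 0.709, 0.003, 0.003]
ft_force: [-1.2, 0.4, -0.2]
grip_width: 0.085
```

```bash
python3 go.py .439 -.0754 .0 0
```

```text
d [-0.9 -7.  35.4] w [0.48 0.06 0.32] pos [ 0.4457 -0.0744  0.0354] F [-1.2  0.4 -0.2] grip 0.085
```

>>> {"op": "jog_arm", "data": {
  "deltas": [
    [[-1,-8,15,0.5,0,0.3,85],[0,0,10,0,0,0,85],[0,0,4,0,0,0,85],[0,0,0,0,0,0,85]]
  ]
}}

```text
clock: 14.9
eef_pos: [0.4433, -0.0744, 0.0073]
tool_rot: [0.706, 0.709, 0.001, 0.002]
ft_force: [-0.2, -0.4, -0.9]
grip_width: 0.0849
```

```bash
python3 go.py .439 -.0754 -.003 0
```

```text
d [-0.9 -4.3 10.3] w [0.23 0.08 0.23] pos [ 0.4433 -0.0744  0.0073] F [-0.2 -0.4 -0.9] grip 0.0849
```

>>> {"op": "jog_arm", "data": {
  "deltas": [
    [[-1,-5,5,0.2,0,0.2,85],[0,0,4,0,0,0,85],[0,0,0,0,0,0,70],[0,0,0,0,0,0,70]]
  ]
}}

```text
clock: 15.3
eef_pos: [0.4405, -0.0758, -0.0003]
tool_rot: [0.707, 0.707, 0.001, 0.003]
ft_force: [-0.0, 0.3, 0.3]
grip_width: 0.0701
```

```bash
python3 go.py .439 -.0754 -.002 0
```

```text
d [ 0.4 -1.5  1.7] w [0.29 0.13 0.04] pos [ 4.405e-01 -7.580e-02 -3.000e-04] F [-0.   0.3  0.3] grip 0.0701
```

>>> {"op": "jog_arm", "data": {
  "deltas": [
    [[0,-1.5,1.5,0.3,0,0,50],[0,0,0,0,0,0,50],[0,0,0,0,0,0,50],[0,0,0,0,0,0,50]]
  ]
}}

```text
clock: 15.7
eef_pos: [0.4398, -0.0759, -0.0007]
tool_rot: [0.707, 0.707, -0.0, 0.001]
ft_force: [-0.1, 0.1, 0.5]
grip_width: 0.0577
```

>>> {"op": "jog_arm", "data": {
  "deltas": [
    [[0,0,-20,0,0,0,50],[0,0,-40,0,0,0,50],[0,0,-40,0,0,0,50],[10,20,-5,0,0,0,50],[0,0,0,0,0,0,50]]
  ]
}}

```text
clock: 16.2
eef_pos: [0.4552, -0.0649, 0.1037]
tool_rot: [0.707, 0.707, -0.004, -0.004]
ft_force: [-0.0, -0.1, -4.0]
grip_width: 0.0575
```

```bash
python3 go.py .6354 .0290 .10 0
```

```text
d [ 94.1 180.2   1.7] w [-0.6   0.02 -0.04] pos [ 0.4552 -0.0649  0.1037] F [-0.  -0.1 -4. ] grip 0.0575
```

>>> {"op": "jog_arm", "data": {
  "deltas": [
    [[20,40,-3,-0.6,0,0,50],[20,40,-3,0,0,0,50],[20,40,-3,0,0,0,50],[20,40,0,0,0,0,50],[0,0,0,0,0,0,50]]
  ]
}}

```text
clock: 16.7
eef_pos: [0.6115, 0.0165, 0.102]
tool_rot: [0.708, 0.706, -0.007, -0.006]
ft_force: [-1.0, -0.4, -4.2]
grip_width: 0.0577
```

```bash
python3 go.py .6354 .0285 .085 0
```

```text
d [12.1 24.2 16.5] w [-1.09  0.08 -0.21] pos [0.6115 0.0165 0.102 ] F [-1.  -0.4 -4.2] grip 0.0577
```

>>> {"op": "jog_arm", "data": {
  "deltas": [
    [[12,24,5,-1,0,-0.2,50],[0,0,8,0,0,0,50],[0,0,0,0,0,0,50]]
  ]
}}

```text
clock: 17.0
eef_pos: [0.6317, 0.0287, 0.0807]
tool_rot: [0.707, 0.708, -0.006, -0.004]
ft_force: [-1.1, -0.7, -4.1]
grip_width: 0.0575
```

```bash
python3 go.py .6354 .0285 .07 0
```

```text
d [-0.2  3.9 10.7] w [-0.85  0.18  0.09] pos [0.6317 0.0287 0.0807] F [-1.1 -0.7 -4.1] grip 0.0575
```

>>> {"op": "jog_arm", "data": {
  "deltas": [
    [[0,4,6,-0.9,0.2,0,50],[0,0,4,0,0,0,50],[0,0,0,0,0,0,50]]
  ]
}}

```text
clock: 17.3
eef_pos: [0.6311, 0.0273, 0.0675]
tool_rot: [0.707, 0.707, -0.003, -0.002]
ft_force: [0.2, 0.9, -3.7]
grip_width: 0.0577
```

```bash
python3 go.py .6354 .0285 .06 0
```

```text
d [1.2 4.4 7.5] w [-0.43  0.02  0.03] pos [0.6311 0.0273 0.0675] F [ 0.2  0.9 -3.7] grip 0.0577
```

>>> {"op": "jog_arm", "data": {
  "deltas": [
    [[1,6,4,-0.4,0,0,50],[0,0,2,0,0,0,50],[0,0,0,0,0,0,50]]
  ]
}}

```text
clock: 17.6
eef_pos: [0.6368, 0.0276, 0.0617]
tool_rot: [0.707, 0.707, -0.0, 0.0]
ft_force: [0.2, -0.3, -3.3]
grip_width: 0.0574
```

```bash
python3 go.py .6354 .0285 .056 0
```

```text
d [ 0.9 -1.3  5.7] w [-0.03  0.03 -0.03] pos [0.6368 0.0276 0.0617] F [ 0.2 -0.3 -3.3] grip 0.0574
```

>>> {"op": "jog_arm", "data": {
  "deltas": [
    [[0.9,-2,2.5,0,0,0,50],[0,0,1,0,0,0,50],[0,0,0,0,0,0,50]]
  ]
}}

```text
clock: 17.9
eef_pos: [0.6349, 0.0285, 0.0586]
tool_rot: [0.707, 0.707, -0.0, 0.0]
ft_force: [-0.1, 0.4, -4.4]
grip_width: 0.0575
```

>>> {"op": "jog_arm", "data": {
  "deltas": [
    [[0,0,1,0,0,0,50],[0,0,0,0,0,0,50]]
  ]
}}

```text
clock: 18.1
eef_pos: [0.635, 0.0286, 0.0577]
tool_rot: [0.707, 0.707, 0.0, 0.0]
ft_force: [0.3, 0.4, -3.8]
grip_width: 0.0577
```

>>> {"op": "jog_arm", "data": {
  "deltas": [
    [[0,0,1,0,0,0,50],[0,0,0,0,0,0,50]]
  ]
}}

```text
clock: 18.3
eef_pos: [0.6351, 0.0287, 0.0567]
tool_rot: [0.707, 0.707, 0.0, 0.001]
ft_force: [-0.5, 0.0, -3.5]
grip_width: 0.0575
```

>>> {"op": "jog_arm", "data": {
  "deltas": [
    [[0,0,1,0,0,0,50],[0,0,0,0,0,0,50]]
  ]
}}

```text
clock: 18.5
eef_pos: [0.6352, 0.0286, 0.0557]
tool_rot: [0.707, 0.707, 0.0, 0.001]
ft_force: [0.3, -1.1, -4.1]
grip_width: 0.0575
```

>>> {"op": "jog_arm", "data": {
  "deltas": [
    [[0,0,1,0,0,0,50],[0,0,0,0,0,0,50]]
  ]
}}

```text
clock: 18.7
eef_pos: [0.6355, 0.0287, 0.0556]
tool_rot: [0.707, 0.707, 0.001, 0.001]
ft_force: [0.1, -0.7, -4.5]
grip_width: 0.0575
```

>>> {"op": "jog_arm", "data": {
  "deltas": [
    [[0,0,0,0,0,0,85],[0,0,0,0,0,0,85],[0,0,0,0,0,0,85],[0,0,-25,0,0,0,85],[0,0,-45,0,0,0,85]]
  ]
}}

```text
clock: 19.2
eef_pos: [0.6324, 0.0285, 0.122]
tool_rot: [0.707, 0.707, -0.003, -0.002]
ft_force: [0.6, 0.3, 0.3]
grip_width: 0.085
```

>>> {"op": "jog_arm", "data": {
  "deltas": [
    [[0,-20,-40,0,0,0,85],[0,-20,-45,0,0,0,85],[0,-30,-35,0,0,0,85],[0,-30,-5,0,0,0,85],[0,0,0,0,0,0,85]]
  ]
}}

```text
clock: 19.7
eef_pos: [0.5344, 0.0288, 0.2609]
tool_rot: [0.707, 0.707, 0.004, 0.004]
ft_force: [1.2, -0.4, -0.5]
grip_width: 0.0849
```

```bash
cat > s2.py <<'E'
from fit import *
np.set_printoptions(precision=4,suppress=True)
im={n:camera(n) for n in('top','side')}
for n in im:
    h=cv2.cvtColor(im[n],cv2.COLOR_RGB2HSV); y=(h[...,0]>16)&(h[...,0]<34)&(h[...,1]>100)&(h[...,2]>60)
    u=np.round(proj(n,(.634,.028,.07))).astype(int); m=comp(y,u); print(n,'brass',m.sum(),*fit(cyl(.03,.056,.072),(.634,.029),{n:m}))
    for d in masks_of('steel_disc',n)[:1]: print(n,'steel+',d['pixels'].sum(),*fit(cyl(.034,.04,.056),(.634,.029),{n:d['pixels']|m}))
    u=np.round(proj(n,(.476,.308,.15))).astype(int)
    o=(h[...,0]<18)&(h[...,1]>200)&(h[...,2]>60)
    save('sd_%s.png'%n,cv2.resize(im[n][u[1]-33:u[1]+33,u[0]-33:u[0]+33],(400,400),interpolation=cv2.INTER_NEAREST))
cv2.imwrite('pics/sd.png',np.hstack([cv2.imread('pics/sd_top.png'),cv2.imread('pics/sd_side.png')]))
E
python3 s2.py; python3 go.py .476 .308 .25 0
```

```text
top brass 231727 [0.6407 0.041 ] 0.998
side brass 385 [0.6369 0.0313] 0.075
d [279.1 -61.6   7.3] w [ 0.51  0.   -0.05] pos [0.5373 0.0288 0.2579] F [ 0.1  0.2 -1.1] grip 0.0849
```

View pics/sd.png

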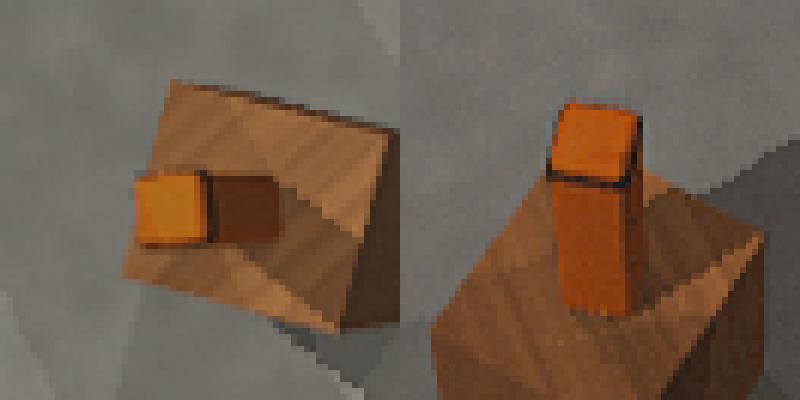

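>>> {"op": "jog_arm", "data": {
  "deltas": [
    [[45,-10,0,0.5,0,0,85],[45,-10,0,0,0,0,85],[45,-10,0,0,0,0,85],[45,-10,0,0,0,0,85],[45,-10,0,0,0,0,85]]
  ]
}}

```text
clock: 20.4
eef_pos: [0.4925, 0.2551, 0.2501]
tool_rot: [0.713, 0.701, -0.004, -0.001]
ft_force: [1.6, 0.0, -0.4]
grip_width: 0.0851
```

>>> {"op": "jog_arm", "data": {
  "deltas": [
    [[30,-6,0,0,0,-6,85],[0,0,0,0,0,0,85]]
  ]
}}

```text
clock: 20.6
eef_pos: [0.4858, 0.2923, 0.2459]
tool_rot: [0.671, 0.741, -0.006, -0.002]
ft_force: [0.3, -0.4, -0.2]
grip_width: 0.0849
```

```bash
python3 go.py .476 .308 .22 6.3
python3 - <<'E'
from h import *
# view through earlier full frames: compare handle corners
for yaw in (3,6.3,10):
    c,s=np.cos(np.radians(yaw)),np.sin(np.radians(yaw))
    for n in('top','side'):
        print(yaw,n,[np.round(proj(n,(.476+c*a-s*b,.308+s*a+c*b,.195)),1).tolist() for a,b in((.013,.013),(.013,-.013),(-.013,-.013),(-.013,.013))])
for n in('top','side'): print(np.round(proj(n,(.476,.308,.15)))-33)
E
```

```text
d [16.7 -7.9 25.9] w [-0.71  0.26 -0.6 ] pos [0.4858 0.2923 0.2459] F [ 0.3 -0.4 -0.2] grip 0.0849
3 top [[114.2, 236.3], [125.9, 235.7], [126.3, 247.8], [114.6, 248.3]]
3 side [[261.6, 304.5], [265.4, 293.2], [278.3, 296.1], [274.7, 307.4]]
6.3 top [[113.9, 236.7], [125.5, 235.4], [126.6, 247.4], [114.9, 248.6]]
6.3 side [[261.8, 304.9], [264.9, 293.5], [278.0, 295.7], [275.1, 307.2]]
10 top [[113.6, 237.1], [125.1, 235.1], [126.9, 247.0], [115.3, 249.0]]
10 side [[262.2, 305.3], [264.4, 293.8], [277.7, 295.3], [275.7, 306.9]]
[ 94. 209.]
[238. 279.]
```

>>> {"op": "jog_arm", "data": {
  "deltas": [
    [[16,-9,0,-0.7,0.3,-0.6,85],[0,0,25,0,0,0,85],[0,0,25,0,0,0,85],[0,0,0,0,0,0,85]]
  ]
}}

```text
clock: 21.0
eef_pos: [0.4767, 0.3082, 0.1892]
tool_rot: [0.668, 0.744, -0.003, -0.0]
ft_force: [-0.7, -0.1, 0.1]
grip_width: 0.0851
```

```bash
python3 go.py .475 .308 .134 6.3
```

```text
d [ 0.2 -1.5 55.2] w [-0.29  0.21 -0.08] pos [0.4767 0.3082 0.1892] F [-0.7 -0.1  0.1] grip 0.0851
```

>>> {"op": "jog_arm", "data": {
  "deltas": [
    [[0,-1.5,25,-0.3,0.2,0,85],[0,0,20,0,0,0,85],[0,0,6,0,0,0,85],[0,0,0,0,0,0,85]]
  ]
}}

```text
clock: 21.4
eef_pos: [0.4784, 0.3061, 0.1373]
tool_rot: [0.67, 0.742, -0.001, 0.001]
ft_force: [-0.0, 0.3, 0.5]
grip_width: 0.0851
```

```bash
python3 go.py .475 .308 .134 6.3
```

```text
d [ 2.3 -3.2  3.3] w [ 0.    0.09 -0.43] pos [0.4784 0.3061 0.1373] F [-0.   0.3  0.5] grip 0.0851
```

>>> {"op": "jog_arm", "data": {
  "deltas": [
    [[2,-3,1,0,0,-0.4,85],[0,0,0,0,0,0,35],[0,0,0,0,0,0,35],[0,0,0,0,0,0,35],[0,0,0,0,0,0,35]]
  ]
}}

```text
clock: 21.9
eef_pos: [0.4779, 0.309, 0.1408]
tool_rot: [0.668, 0.744, 0.003, 0.002]
ft_force: [-0.9, 0.0, -0.0]
grip_width: 0.0349
```

>>> {"op": "jog_arm", "data": {
  "deltas": [
    [[0,0,0,0,0,0,10],[0,0,0,0,0,0,10],[0,0,0,0,0,0,10]]
  ]
}}

```text
clock: 22.2
eef_pos: [0.4777, 0.309, 0.1411]
tool_rot: [0.668, 0.745, 0.003, 0.002]
ft_force: [0.4, -0.3, -0.6]
grip_width: 0.0255
```

```bash
python3 go.py .475 .308 .134 6.3
```

```text
d [-0.7 -2.9  7.1] w [ 0.37 -0.1  -0.06] pos [0.4777 0.309  0.1411] F [ 0.4 -0.3 -0.6] grip 0.0255
```

>>> {"op": "jog_arm", "data": {
  "deltas": [
    [[0,0,-20,0,0,0,10],[0,0,-30,0,0,0,10],[0,0,-35,0,0,0,10],[0,0,-35,0,0,0,10],[0,0,0,0,0,0,10]]
  ]
}}

```text
clock: 22.7
eef_pos: [0.4758, 0.3077, 0.262]
tool_rot: [0.668, 0.745, -0.0, 0.001]
ft_force: [0.2, 0.1, -0.1]
grip_width: 0.0255
```

```bash
cat > press.py <<'E'
from go import *
a=np.array([-.125,.404,.906]); a/=np.linalg.norm(a); M=np.array([.552,-.3355,.0855]); L=.1311
def tilt(yaw=6.3): return R.align_vectors([-a],[[0,0,-1.]])[0]*down(yaw)
if __name__=='__main__':
    go(M+(float(sys.argv[1])/1000+L)*a,tilt())
    o=get_obs(); q=R.from_quat(o['tool_rot']); t=o['eef_pos']+q.apply([0,0,L]); r=t-M; h=r@a
    print('tip above mouth mm',round(h*1000,1),'off-axis',np.round((r-h*a)*1000,1),'j',np.round(o['joint_pos'],2),'Fa',round(o['ft_force']@a,2))
E
python3 press.py 40
```

```text
d [-576.6   -7.9   22.5] w [ -4.71 -24.46  -0.07] pos [0.4758 0.3077 0.262 ] F [ 0.2  0.1 -0.1] grip 0.0255
tip above mouth mm 310.4 off-axis [ -37.3  517.6 -235.9] j [ 0.58  0.37  0.26  1.46 -0.    2.04] Fa -0.13
```

>>> {"op": "jog_arm", "data": {
  "deltas": [
    [[-45,0,-2,0,0,0,10],[-48,-1,0,0,0,0,10],[-48,-1,0,0,0,0,10],[-48,-1,0,0,0,0,10],[-48,-1,0,0,0,0,10]]
  ]
}}

```text
clock: 23.2
eef_pos: [0.4981, 0.0713, 0.2603]
tool_rot: [0.662, 0.749, -0.0, -0.0]
ft_force: [1.8, -0.2, -1.0]
grip_width: 0.0249
```

>>> {"op": "jog_arm", "data": {
  "deltas": [
    [[-48,-1,0,0,0,0,10],[-48,-1,0,0,0,0,10],[-45,-1,0,0,0,0,10],[-30,0,0,0,0,0,10],[0,0,0,0,0,0,10]]
  ]
}}

```text
clock: 23.7
eef_pos: [0.5132, -0.1113, 0.2548]
tool_rot: [0.665, 0.747, -0.003, -0.002]
ft_force: [0.5, -0.0, -1.4]
grip_width: 0.0251
```

```bash
python3 press.py 60
```

```text
d [-147.7   -2.1   -3.7] w [ -5.09 -24.56   0.4 ] pos [ 0.5132 -0.1113  0.2548] F [ 0.5 -0.  -1.4] grip 0.0251
tip above mouth mm 130.1 off-axis [-23.5 171.4 -79.7] j [-0.21  0.29  0.13  1.42 -0.    1.24] Fa -1.31
```

>>> {"op": "jog_arm", "data": {
  "deltas": [
    [[-30,0,-5,-1.7,-8.2,0,10],[-25,0,-5,-1.7,-8.2,0,10],[-20,0,-5,-1.7,-8.2,0,10],[0,0,0,0,0,0,10]]
  ]
}}

```text
clock: 24.1
eef_pos: [0.5187, -0.1856, 0.2743]
tool_rot: [0.649, 0.728, -0.117, 0.187]
ft_force: [0.2, 0.2, -1.2]
grip_width: 0.0254
```

```bash
python3 press.py 60
```

```text
d [-59.7  -1.3  45.3] w [-0.27  0.56  0.31] pos [ 0.5187 -0.1856  0.2743] F [ 0.2  0.2 -1.2] grip 0.0254
tip above mouth mm 104.7 off-axis [ -4.3  53.4 -24.4] j [-0.12  0.17 -0.05  1.16 -0.41  1.29] Fa -1.03
```

>>> {"op": "jog_arm", "data": {
  "deltas": [
    [[-35,-1,15,-0.3,0.6,0.3,10],[-25,0,15,0,0,0,10],[0,0,15,0,0,0,10],[0,0,0,0,0,0,10]]
  ]
}}

```text
clock: 24.5
eef_pos: [0.5292, -0.2535, 0.2546]
tool_rot: [0.649, 0.732, -0.106, 0.179]
ft_force: [-0.2, 0.8, -1.4]
grip_width: 0.0255
```

```bash
python3 press.py 25
python3 - <<'E'
from h import *
ims=[]
from press import M
for n in('top','side'):
    im=camera(n); u=np.round(proj(n,M)).astype(int)-[0,8]; print(n,u, np.round(proj(n,M),1)); ims.append(cv2.resize(im[u[1]-33:u[1]+33,u[0]-33:u[0]+33],(400,400),interpolation=cv2.INTER_NEAREST))
save('pr1.png',np.hstack(ims))
E
```

```text
d [-6.5 -1.5 33. ] w [ 0.07 -1.04  0.51] pos [ 0.5292 -0.2535  0.2546] F [-0.2  0.8 -1.4] grip 0.0255
tip above mouth mm 58.1 off-axis [ 0.8  7.8 -3.3] j [-0.27  0.22 -0.04  1.07 -0.35  1.14] Fa -0.92
top [402 204] [401.8 212.1]
side [317 131] [316.8 138.7]
```

View pics/pr1.png

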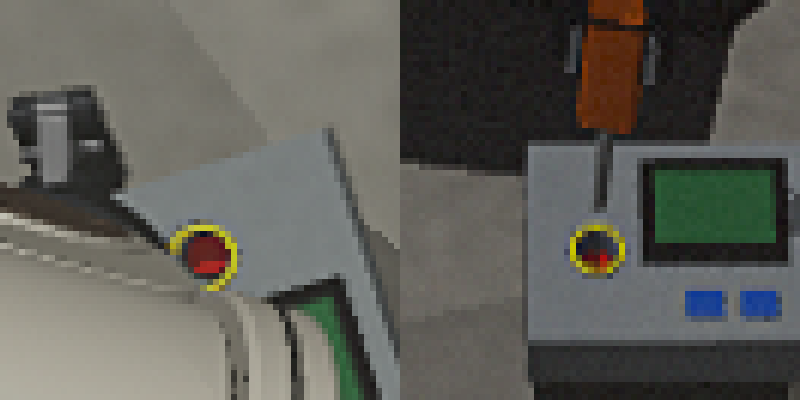

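Run:
```python
from press import *
o=get_obs(); q=R.from_quat(o['tool_rot'])
for L_ in(.126,.1311,.136): print(L_,[np.round(proj('side',o['eef_pos']+q.apply([x,0,L_])),1) for x in(-.003,0,.003)])
```

```text
0.126 [array([316.5, 129.4]), array([316.4, 130.3]), array([316.2, 131.2])]
0.1311 [array([316.4, 130.3]), array([316.3, 131.2]), array([316.1, 132.1])]
0.136 [array([316.3, 131.1]), array([316.2, 132. ]), array([316. , 132.9])]
```

>>> {"op": "jog_arm", "data": {
  "deltas": [
    [[-7,-0.5,12,0,-1,0.5,10],[0,0,12,0,0,0,10],[0,0,10,0,0,0,10],[0,0,0,0,0,0,10]]
  ]
}}

```text
clock: 25.0
eef_pos: [0.5368, -0.2708, 0.2289]
tool_rot: [0.65, 0.729, -0.108, 0.188]
ft_force: [-0.8, -0.6, -2.3]
grip_width: 0.0253
```

```bash
python3 press.py 5
python3 - <<'E'
from h import *
from press import *
im=camera('side'); u=np.array([317,131]); o=get_obs(); q=R.from_quat(o['tool_rot']); print(proj('side',o['eef_pos']+q.apply([0,0,L])))
save('pr2.png',cv2.resize(im[u[1]-20:u[1]+20,u[0]-20:u[0]+20],(400,400),interpolation=cv2.INTER_NEAREST))
E
```

```text
d [-0.3 -4.8 21.9] w [ 0.47 -0.1   0.16] pos [ 0.5368 -0.2708  0.2289] F [-0.8 -0.6 -2.3] grip 0.0253
tip above mouth mm 26.9 off-axis [5.6 1.2 0.3] j [-0.29  0.24 -0.08  0.98 -0.35  1.12] Fa -2.2
[315.16511629 134.14085847]
```

View pics/pr2.png

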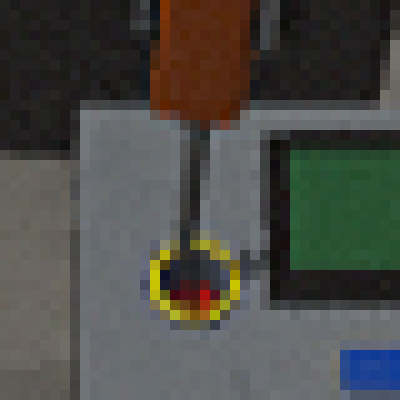

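>>> {"op": "jog_arm", "data": {
  "deltas": [
    [[0,-4.5,8,0.4,0,0,10],[0,0,8,0,0,0,10],[0,0,0,0,0,0,10]]
  ]
}}

```text
clock: 25.35
eef_pos: [0.5351, -0.2777, 0.2146]
tool_rot: [0.65, 0.729, -0.11, 0.186]
ft_force: [-0.2, 0.4, -0.8]
grip_width: 0.0257
```

```bash
python3 press.py 0
```

```text
d [-0.1 -1.  11.3] w [ 0.18 -0.08  0.18] pos [ 0.5351 -0.2777  0.2146] F [-0.2  0.4 -0.8] grip 0.0257
tip above mouth mm 11.3 off-axis [ 1.3  0.4 -0. ] j [-0.3   0.26 -0.1   0.95 -0.35  1.11] Fa -0.5
```

>>> {"op": "jog_arm", "data": {
  "deltas": [
    [[0,-1,7,0.2,0,0,10],[0,0,6,0,0,0,10],[0,0,0,0,0,0,10]]
  ]
}}

```text
clock: 25.65
eef_pos: [0.5358, -0.2836, 0.2017]
tool_rot: [0.65, 0.728, -0.111, 0.185]
ft_force: [-0.7, -1.2, -1.2]
grip_width: 0.025
```

```bash
python3 press.py -12
```

```text
d [-0.1  0.2  9.2] w [-0.03 -0.08  0.17] pos [ 0.5358 -0.2836  0.2017] F [-0.7 -1.2 -1.2] grip 0.025
tip above mouth mm -2.8 off-axis [-0.3  0.2 -0.1] j [-0.31  0.27 -0.12  0.92 -0.35  1.1 ] Fa -1.51
```

>>> {"op": "jog_arm", "data": {
  "deltas": [
    [[0,0,4,0,0,0,10],[0,0,4,0,0,0,10],[0,0,0,0,0,0,10]]
  ]
}}

```text
clock: 25.95
eef_pos: [0.5369, -0.2872, 0.1939]
tool_rot: [0.65, 0.728, -0.111, 0.185]
ft_force: [0.2, -1.1, -1.2]
grip_width: 0.025
```

```bash
python3 press.py -15
```

```text
d [0.1 0.1 3.5] w [-0.03 -0.08  0.16] pos [ 0.5369 -0.2872  0.1939] F [ 0.2 -1.1 -1.2] grip 0.025
tip above mouth mm -11.5 off-axis [-0.2  0.1 -0.1] j [-0.32  0.28 -0.13  0.9  -0.35  1.09] Fa -1.53
```

>>> {"op": "jog_arm", "data": {
  "deltas": [
    [[0,0,2,0,0,0,10],[0,0,1,0,0,0,10]]
  ]
}}

```text
clock: 26.15
eef_pos: [0.5376, -0.2886, 0.1915]
tool_rot: [0.65, 0.728, -0.111, 0.185]
ft_force: [-1.9, 0.2, 0.9]
grip_width: 0.0254
```

>>> {"op": "jog_arm", "data": {
  "deltas": [
    [[0,0,2,0,0,0,10],[0,0,1,0,0,0,10]]
  ]
}}

```text
clock: 26.35
eef_pos: [0.5379, -0.2896, 0.1892]
tool_rot: [0.65, 0.728, -0.111, 0.185]
ft_force: [-1.8, 2.0, 1.4]
grip_width: 0.0252
```

>>> {"op": "jog_arm", "data": {
  "deltas": [
    [[0,0,1.5,0,0,0,10],[0,0,0,0,0,0,10]]
  ]
}}

```text
clock: 26.55
eef_pos: [0.538, -0.2901, 0.1882]
tool_rot: [0.65, 0.728, -0.111, 0.186]
ft_force: [-2.2, 1.4, 2.4]
grip_width: 0.0252
```

```bash
python3 press.py -22
```

```text
d [ 0.3 -0.2  4.1] w [ 0.05 -0.05  0.17] pos [ 0.538  -0.2901  0.1882] F [-2.2  1.4  2.4] grip 0.0252
tip above mouth mm -17.9 off-axis [ 0.3 -0.2  0.1] j [-0.32  0.29 -0.13  0.88 -0.35  1.09] Fa 3.03
```

>>> {"op": "jog_arm", "data": {
  "deltas": [
    [[0,0,1.5,0,0,0,10],[0,0,1,0,0,0,10]]
  ]
}}

```text
clock: 26.75
eef_pos: [0.5384, -0.2909, 0.1868]
tool_rot: [0.65, 0.728, -0.111, 0.186]
ft_force: [-4.0, 5.1, 8.5]
grip_width: 0.0254
```

>>> {"op": "jog_arm", "data": {
  "deltas": [
    [[0,0,1.5,0,0,0,10],[0,0,1,0,0,0,10]]
  ]
}}

```text
clock: 26.95
eef_pos: [0.5383, -0.291, 0.1868]
tool_rot: [0.65, 0.729, -0.111, 0.186]
ft_force: [-5.9, 5.4, 8.4]
grip_width: 0.0256
```

```bash
python3 press.py -22
```

```text
d [ 0.7 -0.2  2.3] w [ 0.14 -0.03  0.24] pos [ 0.5383 -0.291   0.1868] F [-5.9  5.4  8.4] grip 0.0256
tip above mouth mm -19.7 off-axis [ 0.6 -0.5  0.3] j [-0.33  0.29 -0.14  0.88 -0.35  1.08] Fa 10.54
```

>>> {"op": "jog_arm", "data": {
  "deltas": [
    [[0,0,1,0,0,0,10],[0,0,1,0,0,0,10],[0,0,1,0,0,0,10],[0,0,1,0,0,0,10],[0,0,1,0,0,0,10]]
  ]
}}

```text
clock: 27.45
eef_pos: [0.538, -0.291, 0.1867]
tool_rot: [0.649, 0.73, -0.11, 0.187]
ft_force: [-4.7, 5.9, 8.0]
grip_width: 0.0252
```

>>> {"op": "jog_arm", "data": {
  "deltas": [
    [[0,0,1,0,0,0,10],[0,0,1,0,0,0,10],[0,0,1,0,0,0,10],[0,0,1,0,0,0,10],[0,0,1,0,0,0,10]]
  ]
}}

```text
clock: 27.95
eef_pos: [0.5377, -0.291, 0.1867]
tool_rot: [0.648, 0.73, -0.11, 0.187]
ft_force: [-5.1, 4.2, 8.3]
grip_width: 0.0254
```

>>> {"op": "jog_arm", "data": {
  "deltas": [
    [[0,0,1,0,0,0,10],[0,0,1,0,0,0,10],[0,0,1,0,0,0,10]]
  ]
}}

```text
clock: 28.25
eef_pos: [0.5376, -0.2911, 0.1867]
tool_rot: [0.647, 0.731, -0.109, 0.188]
ft_force: [-5.0, 5.7, 7.9]
grip_width: 0.0254
```

```bash
python3 press.py 40
```

```text
d [  0.6   1.  -59.6] w [ 0.46 -0.04  0.56] pos [ 0.5376 -0.2911  0.1867] F [-5.   5.7  7.9] grip 0.0254
tip above mouth mm -19.6 off-axis [ 0.5 -0.4  0.2] j [-0.33  0.28 -0.14  0.87 -0.35  1.07] Fa 10.06
```

>>> {"op": "jog_arm", "data": {
  "deltas": [
    [[0,0,-8,0,0,0,10],[0,0,-15,0,0,0,10],[0,0,-25,0,0,0,10],[0,0,-40,0,0,0,10],[0,0,-30,0,0,0,10]]
  ]
}}

```text
clock: 28.75
eef_pos: [0.5197, -0.2431, 0.2912]
tool_rot: [0.648, 0.731, -0.111, 0.184]
ft_force: [1.1, 0.4, -0.9]
grip_width: 0.0254
```

>>> {"op": "jog_arm", "data": {
  "deltas": [
    [[20,0,0,1.7,8.2,0,10],[20,0,0,1.7,8.2,0,10],[25,0,0,1.7,8.2,0,10],[30,0,0,0,0,0,10],[0,0,0,0,0,0,10]]
  ]
}}

```text
clock: 29.25
eef_pos: [0.5134, -0.1486, 0.2805]
tool_rot: [0.665, 0.747, 0.004, -0.006]
ft_force: [0.3, -0.0, -0.2]
grip_width: 0.0252
```

```bash
python3 go.py .4765 .3085 .265 6.3
```

```text
d [458.1  16.7  21.9] w [-0.1  -0.81  0.4 ] pos [ 0.5134 -0.1486  0.2805] F [ 0.3 -0.  -0.2] grip 0.0252
```

>>> {"op": "jog_arm", "data": {
  "deltas": [
    [[40,1,0,0,-0.8,0.4,10],[46,1.5,0,0,0,0,10],[46,1.5,0,0,0,0,10],[46,1.5,0,0,0,0,10],[46,1.5,0,0,0,0,10]]
  ]
}}

```text
clock: 29.75
eef_pos: [0.4997, 0.0732, 0.2788]
tool_rot: [0.673, 0.74, -0.001, 0.004]
ft_force: [0.8, -0.4, -0.7]
grip_width: 0.0253
```

>>> {"op": "jog_arm", "data": {
  "deltas": [
    [[46,2,0,0,0,0,10],[46,2,0,0,0,0,10],[46,2,0,0,0,0,10],[40,2,0,0,0,0,10],[0,0,0,0,0,0,10]]
  ]
}}

```text
clock: 30.25
eef_pos: [0.4914, 0.2625, 0.2774]
tool_rot: [0.67, 0.742, 0.001, 0.007]
ft_force: [0.0, -0.2, -1.4]
grip_width: 0.0254
```

```bash
python3 go.py .4775 .3088 .265 6.3
```

```text
d [47.5 -9.2 11.9] w [ 0.63  0.45 -0.49] pos [0.4914 0.2625 0.2774] F [ 0.  -0.2 -1.4] grip 0.0254
```

>>> {"op": "jog_arm", "data": {
  "deltas": [
    [[30,-6,0,0.6,0.4,-0.5,10],[17,-3,0,0,0,0,10],[0,0,10,0,0,0,10],[0,0,0,0,0,0,10]]
  ]
}}

```text
clock: 30.65
eef_pos: [0.4787, 0.3088, 0.2657]
tool_rot: [0.667, 0.745, -0.0, 0.003]
ft_force: [0.1, 0.0, -1.7]
grip_width: 0.0257
```

Run:
```python
from go import *
go((.4775,.3088,.24),down(6.3))
o=get_obs(); q=R.from_quat(o['tool_rot']); t=o['eef_pos']+q.apply([0,0,.1311]); print('tip',t)
ims=[]
for n in('side','top'):
    im=camera(n); u=np.round(proj(n,(.4765,.308,.12))).astype(int); print(n,u,'tip',proj(n,t),'hole',proj(n,(.4777,.3088,.1)))
    ims.append(cv2.resize(im[u[1]-33:u[1]+33,u[0]-33:u[0]+33],(400,400),interpolation=cv2.INTER_NEAREST))
save('in1.png',np.hstack(ims))
```

```text
d [ 0.2 -1.2 25.7] w [0.18 0.27 0.08] pos [0.4787 0.3088 0.2657] F [ 0.1  0.  -1.7] grip 0.0257
tip [0.47913115 0.30825887 0.13457181]
side [271 320] tip [269.58290091 316.07826445] hole [270.77930057 325.03624604]
top [131 242] tip [129.288793   240.81323002] hole [133.81667656 241.53578697]
```

View pics/in1.png

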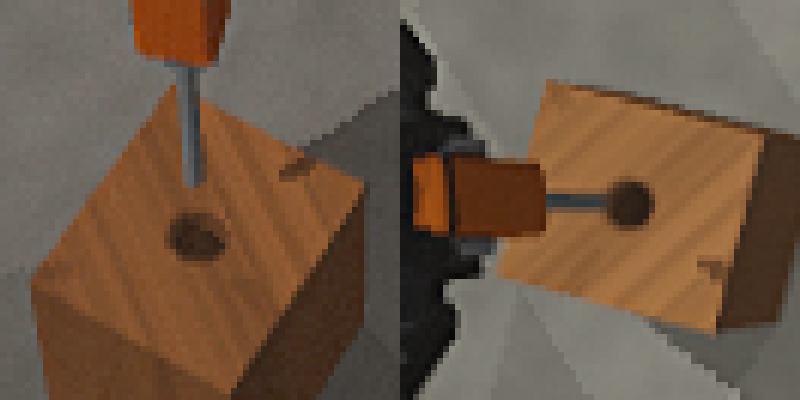

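>>> {"op": "jog_arm", "data": {
  "deltas": [
    [[0,-1,12,0.2,0.3,0,10],[0,0,15,0,0,0,10],[0,0,0,0,0,0,10]]
  ]
}}

```text
clock: 31.05
eef_pos: [0.4803, 0.3053, 0.2413]
tool_rot: [0.669, 0.743, 0.003, 0.001]
ft_force: [-0.3, -0.6, -0.4]
grip_width: 0.0251
```

```bash
python3 go.py .4775 .3088 .2 6.3
```

```text
d [ 3.7 -2.6 41.3] w [ 0.28 -0.12 -0.27] pos [0.4803 0.3053 0.2413] F [-0.3 -0.6 -0.4] grip 0.0251
```

>>> {"op": "jog_arm", "data": {
  "deltas": [
    [[3.5,-2.5,6,0.3,-0.1,-0.3,10],[0,0,0,0,0,0,10]]
  ]
}}

```text
clock: 31.25
eef_pos: [0.4782, 0.3073, 0.2363]
tool_rot: [0.668, 0.744, 0.0, 0.0]
ft_force: [0.3, 0.1, -0.5]
grip_width: 0.0253
```

>>> {"op": "jog_arm", "data": {
  "deltas": [
    [[0,0,15,0,0,0,10],[0,0,15,0,0,0,10],[0,0,0,0,0,0,10]]
  ]
}}

```text
clock: 31.55
eef_pos: [0.4798, 0.3077, 0.2083]
tool_rot: [0.668, 0.744, 0.003, 0.001]
ft_force: [0.3, -0.2, -0.5]
grip_width: 0.0255
```

```bash
python3 go.py .4775 .3088 .15 6.3
```

```text
d [ 1.2 -2.5 58.3] w [ 0.31 -0.14 -0.13] pos [0.4798 0.3077 0.2083] F [ 0.3 -0.2 -0.5] grip 0.0255
```

Tip is now about 23 mm inside the hole with no contact force. Continuing down.

>>> {"op": "jog_arm", "data": {
  "deltas": [
    [[1,-2.5,15,0.3,-0.1,-0.1,10],[0,0,15,0,0,0,10],[0,0,0,0,0,0,10]]
  ]
}}

```text
clock: 31.85
eef_pos: [0.4781, 0.3093, 0.1789]
tool_rot: [0.667, 0.745, 0.002, 0.0]
ft_force: [-1.0, -0.1, -1.2]
grip_width: 0.0254
```

```bash
python3 go.py .4775 .3088 .146 6.3
```

```text
d [-0.5 -0.8 32.9] w [ 0.17 -0.12 -0.02] pos [0.4781 0.3093 0.1789] F [-1.  -0.1 -1.2] grip 0.0254
```

>>> {"op": "jog_arm", "data": {
  "deltas": [
    [[-0.5,-1,14,0.2,-0.1,0,10],[0,0,12,0,0,0,10],[0,0,3,0,0,0,10],[0,0,0,0,0,0,10]]
  ]
}}

```text
clock: 32.25
eef_pos: [0.4774, 0.3091, 0.1484]
tool_rot: [0.667, 0.745, 0.0, -0.0]
ft_force: [0.4, -0.1, -0.6]
grip_width: 0.0256
```

```bash
python3 go.py .4775 .3088 .142 6.3
```

```text
d [-0.3  0.1  6.4] w [ 0.01 -0.05 -0.  ] pos [0.4774 0.3091 0.1484] F [ 0.4 -0.1 -0.6] grip 0.0256
```

>>> {"op": "jog_arm", "data": {
  "deltas": [
    [[0,0,4,0,0,0,10],[0,0,1.5,0,0,0,10],[0,0,1,0,0,0,10],[0,0,1,0,0,0,10]]
  ]
}}

```text
clock: 32.65
eef_pos: [0.4781, 0.3096, 0.1414]
tool_rot: [0.667, 0.745, 0.001, 0.0]
ft_force: [0.6, 0.2, -0.2]
grip_width: 0.0256
```

>>> {"op": "jog_arm", "data": {
  "deltas": [
    [[0,0,1,0,0,0,10],[0,0,0,0,0,0,10]]
  ]
}}

```text
clock: 32.85
eef_pos: [0.4783, 0.3097, 0.1413]
tool_rot: [0.667, 0.745, 0.002, 0.0]
ft_force: [0.3, 0.1, -1.8]
grip_width: 0.0252
```

>>> {"op": "jog_arm", "data": {
  "deltas": [
    [[0,0,0,0,0,0,85],[0,0,0,0,0,0,85],[0,0,0,0,0,0,85],[0,0,0,0,0,0,85],[0,0,-10,0,0,0,85]]
  ]
}}

```text
clock: 33.35
eef_pos: [0.478, 0.3095, 0.1508]
tool_rot: [0.667, 0.745, 0.001, 0.0]
ft_force: [0.1, -0.5, 0.5]
grip_width: 0.0851
```

>>> {"op": "jog_arm", "data": {
  "deltas": [
    [[0,0,-30,0,0,0,85],[0,0,-40,0,0,0,85],[0,0,-40,0,0,0,85],[0,-40,0,0,0,0,85],[0,-45,0,0,0,0,85]]
  ]
}}

```text
clock: 33.85
eef_pos: [0.3978, 0.3018, 0.2689]
tool_rot: [0.669, 0.743, 0.005, 0.001]
ft_force: [-0.1, 0.4, 0.0]
grip_width: 0.085
```

>>> {"op": "jog_arm", "data": {
  "deltas": [
    [[0,-45,0,0,0,0,85],[0,-40,0,0,0,0,85],[0,0,0,0,0,0,85],[0,0,0,0,0,0,85]]
  ]
}}

```text
clock: 34.25
eef_pos: [0.3073, 0.2922, 0.2732]
tool_rot: [0.668, 0.744, 0.009, 0.001]
ft_force: [1.4, 0.5, -0.5]
grip_width: 0.0851
```

```bash
python3 s2.py
python3 - <<'E'
from h import *
ims=[]
for p in((.477,.308,.13),(.634,.028,.05),(.54,-.34,.08),(.634,.028,.05)):
    n='top' if len(ims)==3 else 'side'
    im=camera(n); u=np.round(proj(n,p)).astype(int); ims.append(cv2.resize(im[u[1]-33:u[1]+33,u[0]-33:u[0]+33],(300,300),interpolation=cv2.INTER_NEAREST))
save('end.png',np.vstack([np.hstack(ims[:2]),np.hstack(ims[2:])]))
E
```

```text
top brass 468 [0.6335 0.0285] 0.057
top steel+ 52 [0.6323 0.0276] 0.148
side brass 386 [0.637  0.0308] 0.072
side steel+ 151 [0.636 0.028] 0.11
```

View pics/end.png

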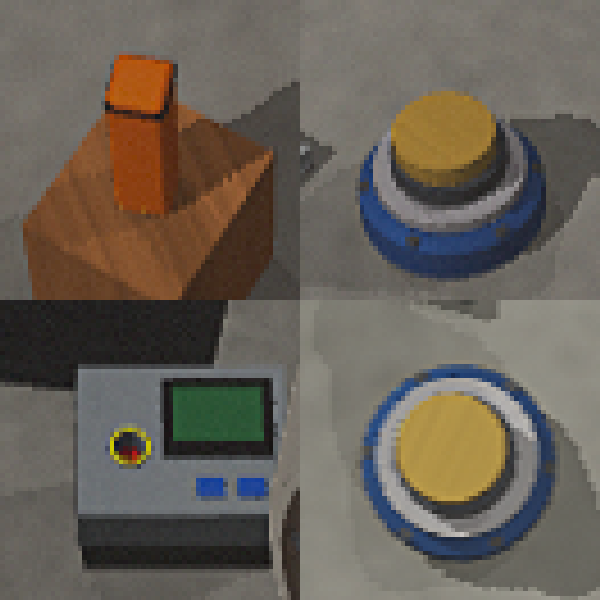

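```bash
python3 -c "
from workcell import *
print(job_done())"
```

```text
the job is handed in; nothing more can be done
None
```

The job is done and was handed in at about 35 s of the 72 s; the handover reported no verdict.

- **Stack:** I set the steel disc on the plate, found it about 4 mm off centre and re-centred it with a second grip. The small brass disc (not the big yellow or the pink one) went on top. The last camera fits put both discs within about 2.5 mm of the plate's centre, against the 6 mm limit.
- **Tare button:** The screwdriver tip met the button about 14 mm below the mouth and stopped at about 19.7 mm, which fits the 6 mm travel. I held it there for about 1.3 s at roughly 10–12 N. I could not read the button's travel directly.
- **Screwdriver:** It is back in the block, and the hand stopped at the same height as at pick-up (0.1413 m against 0.1411 m). The last picture shows it upright and the red button visible in its hole. The gripper is open and clear.
- **Bystanders:** I kept clear of the sprocket, link jig and pliers, but did not measure their positions again at the end.
- **Checks that disagreed:** The two cameras differ by about 3–5 mm in absolute position, so I used their mean and same-camera comparisons. The last steel-disc fits are weak because the brass disc covers most of it. On the first re-centring try the fingers closed lightly on the steel disc's top edge (about 3 N), so I lowered them and tried again.

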